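# Weigh out stepped bushes on a sprung scale to the green band

### The arm

A 7-joint arm with a two-finger parallel gripper is mounted at the origin on a cart in front of the work surface, level with it; the furniture and walls round the work are solid. World frame = base frame: x ahead of the robot, y to its left, z up, the work surface at z = 0. Lengths are in mm, angles in rad, forces in N, time in s.
With the tool pointing down it reaches from about 425 to 875 mm from the base axis. Payload 9.9 kg.
Tool frame: the origin (TCP) lies midway between the tips of the shut fingers; the grasp point (between the pads) lies 19 mm behind it; z points along the fingers, y is the line along which they close (so a half turn about z gives the same grasp; the last joint's range is limited). The gripper opens to 85 mm and grips with 20 to 120 N. Pads are 22 mm wide; open, the fingers measure 114 mm over their backs; the gripper's body (76 mm by 85 mm) begins 54 mm behind the grasp point. The pads swing forward as they close: fully open they stand 13 mm farther back than shut.
Start: joints at [1.252, 0.576, 0.025, 1.437, -0.015, 1.129, -0.057], TCP at [157.042, -656.481, 231.289] pointing down, gripper open.
Joint ranges: [-2.76, 2.76], [-0.34, 2.15], [-1.52, 1.57], [0.19, 2.46], [-1.09, 4.23], [0.17, 1.99], [-2.82, 2.82]. Speed limits (rad/s): [2.22, 2.22, 3.01, 3.01, 3.14, 3.14, 3.14].

### API

Orientations are given as a 3x3 rotation matrix whose columns are the frame's x, y, z axes.
In Python, from plant import state, snapshot, get_calibration, sign_off gives the robot as it stands. The module is installed in compiled form; this text tells all that it offers.
- The arm moves only by the tool apply_moves, never from a script. Its argument "steps" is a list of rows, each an object of numbers: "wx", "wy", "wz": the turn, a rotation vector about the tool's x, y, z in rad; "dx", "dy", "dz": the shift along the tool's x, y, z in mm; "gripper": the gripper command: -1 is shut, 1 is fully open, values between are in proportion. A call has 1 to 5 rows; each row is the pose to reach, as a shift and turn from the pose commanded when the call began, along the tool's axes at that moment; what a row does not reach only later rows make up. A row lasts 1/12 s, in which the tool goes at most 41.7 mm and 7.16 degrees, less where a joint would pass 70% of its speed; a pose out of reach is approached as far as the arm can. A call with a gripper value outside its range is refused whole. The fingers move at their own pace and stop on an object; the grip force is fixed at half the most. Time passes only in rows, so rows that repeat a pose let the fingers close. It gives the time, the measured TCP pose, the force, the opening and the grip force at its end, in the units of the state.
- state(): the state, without advancing time (a new reading comes with each control period).
- snapshot(name): name is "side" or "top"; returns the picture (400x640x3 uint8, red, green, blue); there is no depth.
- get_calibration(name): a dict with "camera_matrix" (3x3 intrinsics, pixels), "rvec" (rotation vector, rad) and "tvec" (3), from world to camera coordinates, as OpenCV has them. Camera axes: x right, y down, z forward; pixel columns grow to the right and rows downward; lengths in mm; the calibration is good to about 2 mm. A picture is of the moment at which its call begins. get_calibration takes no time and is no camera call.
- sign_off(): hands the job in; it is judged then, once.
The state is a dict: "t": time; "joint_positions": joint angles; "joint_velocities": joint speeds; "joint_efforts": joint torques, N m; "position": TCP position; "ee_rot": TCP orientation; "ft_force": force on the tool from outside, world axes, zero at the start; "moment": the same for the moment, N m; "gripper_width": finger opening in mm; "gripper_force": force on a finger pad.
Only numpy, scipy, OpenCV 4.12 (cv2) and the standard library are available. Lean on these libraries where they do the work, as an engineer would, in place of code of your own. Each camera call takes 0.05 s, during which the arm holds its last target. There are 200 camera calls.

### The job

Add the grey stepped bushes from the bench to the pan of the blue sprung scale, one at a time, letting the pan settle after each, until its red pointer stands within the green band; then stop and take the gripper away. One bush is already on the pan and stays there; one or two more are needed, so check the pointer before fetching another. Leave the cone and the flanged bush where they stand.

Things in the scene. Friction and masses are not known exactly. Their poses are not given: they have to be found in the camera images.
- bush_a_mid (a point): Centre (half-way up) of a loose grey steel stepped bush standing upright on the bench: round, 22 mm high, lower part 24 mm in diameter and about 14 mm high, upper part narrower, about 60 g. Origin 11 mm above its underside; z up; round, so its yaw does not matter. Other parts stand 6 cm or more away, centre to centre.
- bush_b_mid (a point): Centre of a second loose stepped bush on the bench, the same in all respects as bush_a.
- bush_c_mid (a point): Centre of a third identical stepped bush that already stands on the scale's pan, in the far half, about 35 mm from the pan's centre on the upright's side. It is to stay there.
- pan_floor (a point): Centre of the top of the scale's pan, a level square tray 130 x 130 mm lined with black rubber; its 4 mm rim rises 3 mm above the rubber. x points to the white upright (44 mm wide, 198 mm tall, 102 mm from here), away from the robot but for the scale's yaw; z up. Two bushes fit in the empty near half, e.g. at x -30, y +32 and x -30, y -32 mm. A thin wire rises at x 80, y -30 mm.
- pan (a joint): How far the pan has sunk (m) below its height with one bush on it, where its floor is 110 mm above the bench. It rests on a spring (about 39 N/m) and slides straight down without tilting: each further bush sinks it by about 15 mm, settling within about 1 s; its stop is at 45 mm.
- pointer (a point): Middle height of the red pointer, a level bar 4 mm high and 52 mm long fixed to the pan 50 mm above the pan's floor, in front of the upright; it sinks with the pan.
- band (a point): Centre of the front of the green band, a clip 18 mm high and 50 mm wide fixed on the white upright behind the pointer at a height that differs from run to run. It reaches from 9 mm below to 9 mm above this point; the pointer is within the band when its height differs from this point's by 9 mm or less. At the start the pointer stands above the band.
- cone_mid (a point): Centre of a loose grey steel cone with a blunt top, 22 mm in diameter and 26 mm high, standing on the bench among the bushes; not to be moved. Origin 13 mm above its underside.
- flanged_mid (a point): Centre of a loose grey bush with a wide thin flange at its foot, 28 mm in diameter and 20 mm high, standing on the bench among the stepped bushes; not to be moved. Origin 10 mm above its underside.

How it is judged (in metres and radians):
On the way:
1. one more bush is on the pan, which has sunk by one bush's worth (15 mm, within 5 mm) and settled with the gripper touching nothing (height (world z) of pointer between 0.14 and 0.15 m and contact force between the fingers and anything else below 0.2 N), for 0.2 s.
At the end, for the whole second after the job is handed in: The red pointer rests within the green band (its height within 10.5 mm of the band's centre), the first bush and at least one more stand on the pan, and the cone and the flanged bush are within 30 mm of where they stood (z of pointer in the frame of band between -0.0105 and 0.0105 m and horizontal distance between bush_c_mid and pan_floor below 0.08 m and horizontal distance between any of bush_a_mid, bush_b_mid and pan_floor below 0.08 m and distance of each of cone_mid, flanged_mid from where it was at the start of the episode below 0.03 m); the robot touches nothing.
It fails at once if the cone or the flanged bush is moved by more than 30 mm (distance of any of cone_mid, flanged_mid from where it was at the start of the episode above 0.03 m).
It also fails if it takes over 54 s, if anything falls off the work surface, if the arm or the gripper's body presses on something with over 40 N, if the wrist force passes 120 N, or if a joint passes its speed limit or range.

## Working session

There is one attempt and no reset: what is moved stays moved. The work goes in short steps, Python scripts to look and compute and a tool call to move; the robot and the scene stay as the last step left them, time stands still between calls to the robot, and variables do not carry over. Pictures are saved under pics/ and viewed, at most 10 in all, crops included, and the job is handed in when it is done.

Besides the shell and the picture viewer there is one more tool, called after "Call:" as name(argument=value, ...), one argument or row to a line, values as JSON. apply_moves: Moves the arm, as the interface text tells. Its arguments: {"type":"object","properties":{"steps":{"type":"array"}},"required":["steps"]}

```bash
mkdir -p pics; cat > h.py <<'E'
import numpy as np, cv2
from plant import *
def ray(name,u,v):
    c=get_calibration(name);K=np.array(c["camera_matrix"]);R=cv2.Rodrigues(np.array(c["rvec"],float))[0];t=np.array(c["tvec"],float).ravel()
    d=R.T@np.linalg.inv(K)@np.array([u,v,1.]);return -R.T@t,d
def atz(name,u,v,z):
    o,d=ray(name,u,v);return o+d*(z-o[2])/d[2]
def proj(name,p):
    c=get_calibration(name);return cv2.projectPoints(np.array([p],float),np.array(c["rvec"],float),np.array(c["tvec"],float),np.array(c["camera_matrix"],float),None)[0].ravel()
def save(name,f,crop=None,s=1):
    i=snapshot(name)[:,:,::-1]
    if crop: x0,y0,x1,y1=crop;i=i[y0:y1,x0:x1]
    cv2.imwrite("pics/"+f,cv2.resize(i,None,fx=s,fy=s,interpolation=cv2.INTER_CUBIC))
E
python3 - <<'E'
from h import *
save("top","t0.png",None,1.25);save("side","s0.png",None,1.25)
for n in("top","side"):
    print(n,ray(n,320,200),get_calibration(n)["camera_matrix"])
s=state();print(s["t"],s["position"],s["ee_rot"],s["gripper_width"])
E
```

```text
top (array([413.55413539, -67.74302255, 948.5108773 ]), array([ 0.15286153,  0.01722857, -0.98812193])) [[367.82596957   0.         321.36350379]
 [  0.         367.82596957 197.83365083]
 [  0.           0.           1.        ]]
side (array([ 224.08906404, -658.88431403,  656.74237191]), array([ 0.39063077,  0.69144918, -0.60779753])) [[397.38214233   0.         316.4307588 ]
 [  0.         397.38214233 197.76828213]
 [  0.           0.           1.        ]]
0.1 [ 156.92412278 -656.08392675  230.51647059] [[ 9.72566194e-01  2.32625876e-01 -4.46278227e-04]
 [ 2.32626287e-01 -9.72565078e-01  1.47646891e-03]
 [-9.05697442e-05 -1.53977980e-03 -9.99998810e-01]] 85.3091503248983
```

View pics/t0.png

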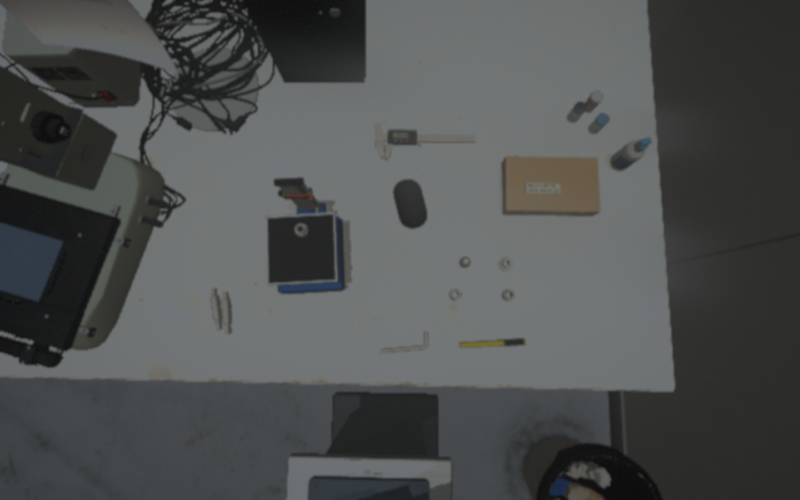

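View pics/s0.png

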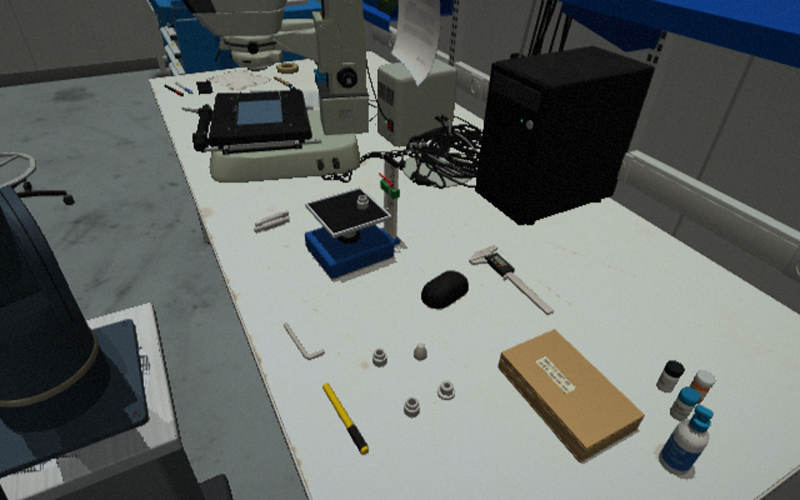

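The top view shows the scale at about (305,248), and four small parts at (465,262), (505,263), (455,295) and (508,295). The side view shows them at (420,352), (447,391), (380,357) and (412,407); (420,352) is the cone. I'll zoom in next.

```bash
python3 - <<'E'
from h import *
a=snapshot("top")[:,:,::-1];b=snapshot("side")[:,:,::-1]
r=lambda i,x0,y0,w,h,s:cv2.resize(i[y0:y0+h,x0:x0+w],(w*s,h*s),interpolation=cv2.INTER_CUBIC)
g=lambda i:np.clip(i.astype(float)*1.5,0,255)
# c1: top parts & scale
c=np.hstack([r(a,350,195,66,55,6),r(b,285,265,66,55,6)])
d=np.hstack([r(a,205,135,80,100,5),r(b,235,115,80,100,5)])
cv2.imwrite("pics/c1.png",g(c));cv2.imwrite("pics/c2.png",g(d))
E
```

```text
[ WARN:0@0.812] global loadsave.cpp:1063 imwrite_ Unsupported depth image for selected encoder is fallbacked to CV_8U.
```

View pics/c1.png

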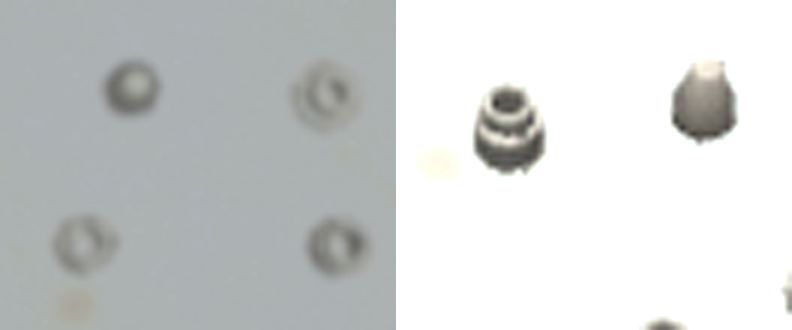

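View pics/c2.png

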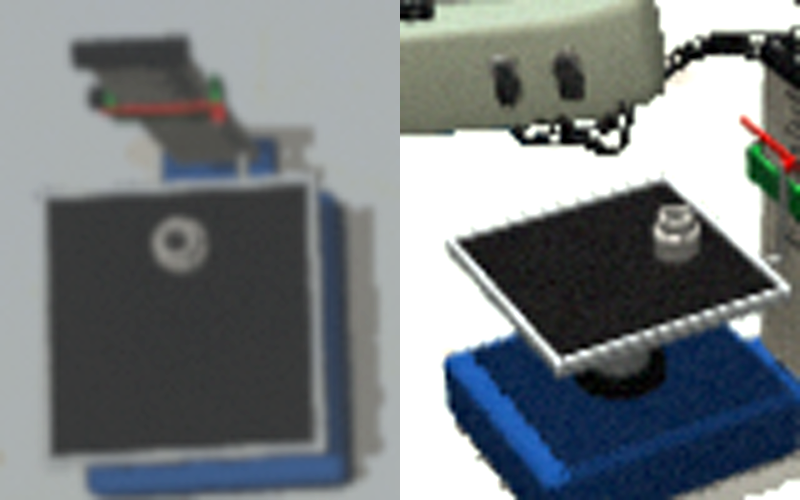

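Cone is top-left at top pixel (372,209.7). The stepped bush P3 is at (364,235.7). P2 is at (404.2,210.8) and P4 at (406.2,235.8), and one of these two is flanged. I'll look closer from the side, and at the pointer and band too.

```bash
python3 - <<'E' 
from h import *
b=snapshot("side")[:,:,::-1]
r=lambda x0,y0,w,h,s:cv2.resize(b[y0:y0+h,x0:x0+w],(w*s,h*s),interpolation=cv2.INTER_CUBIC)
cv2.imwrite("pics/c3.png",np.hstack([r(315,295,60,50,7),r(290,130,45,62,7)[:350]]))
for n,u,v in(("cone",372,209.7),("P2",404.2,210.8),("P3",364,235.7),("P4",406.2,235.8)):
    p=atz("top",u,v,11);q=p.copy();q[2]=0;print(n,p.round(1),proj("side",p).round(1))
for n,u,v in(("P3",285+508/6-66,265+130/6),("P4",330,326),("P2",358,313)):print(n,"side",atz("side",u,v,11).round(1))
# pan corners outer rim z113 
for u,v in((45,192),(315,180),(325,452),(52,460)):print("top",atz("top",205+u/5,135+v/5,112).round(1))
for u,v in((50,242),(260,182),(388,290),(160,370)):print("side",atz("side",235+u/5,115+v/5,112).round(1))
print("c",atz("top",205+180/5,135+244/5,125).round(1))
E
```

```text
cone [ 535.7 -185.2   11. ] [335.2 280.5]
P2 [ 534.3 -267.6   11. ] [355.5 309.5]
P3 [ 468.9 -164.8   11. ] [302.6 284.8]
P4 [ 470.6 -271.6   11. ] [328.2 323.6]
P3 side [ 468.8 -170.2   11. ]
P4 side [ 471.1 -277.7   11. ]
P2 side [ 534.4 -276.7   11. ]
top [601.5 195.7 112. ]
top [609.4  69.6 112. ]
top [482.4  59.7 112. ]
top [476.5 184.3 112. ]
side [474.9 179.6 112. ]
side [595.8 188.1 112. ]
side [609.6  65.7 112. ]
side [483.1  52.2 112. ]
c [575.3 128.  125. ]
```

View pics/c3.png

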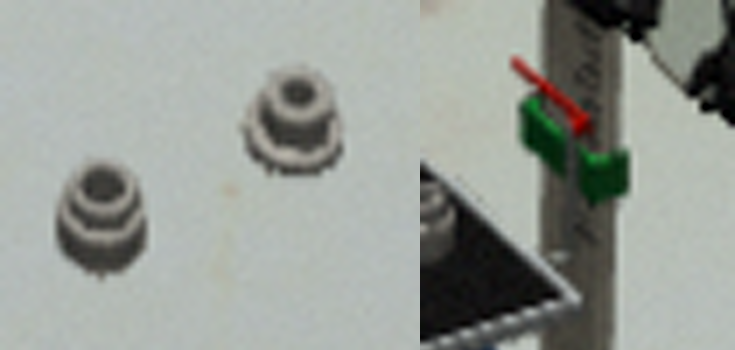

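The right-hand part (P4) is a plain stepped bush; the one behind it at side (355,310) has the wide flange. So the stepped bushes are P3 ≈ (469,-167) and P4 ≈ (471,-275). The pan centre is ≈ (542,124) with yaw 0.087. The pointer is above the band. First I'll square the tool and head for P4.

Call:
apply_moves(
  steps=[
    {"dx": 158, "dy": -119, "dz": 0, "wz": 0.235, "gripper": 1},
    {"dx": 158, "dy": -119, "dz": 0, "wz": 0.235, "gripper": 1},
    {"dx": 158, "dy": -119, "dz": 0, "wz": 0.235, "gripper": 1},
    {"dx": 158, "dy": -119, "dz": 0, "wz": 0.235, "gripper": 1},
    {"dx": 158, "dy": -119, "dz": 0, "wz": 0.235, "gripper": 1},
  ],
)

```text
$.steps[0]: bad value
```

```bash
python3 - <<'E'
from h import *
s=state();print(s["t"],s["position"].round(1),np.round(s["ee_rot"],3).tolist())
# band/pointer: find height at pan x~78,y0 from side
yaw=.087;ex=np.array([np.cos(yaw),np.sin(yaw)])
for n,u,v in(("bandc",290+155/7,130+152/7),("ptr",290+130/7,130+95/7)):
    o,d=ray("side",u,v)
    for X in(70,80):
        p0=np.array([542,124])+X*ex
        k=((p0-o[:2])@ex)/(d[:2]@ex);print(n,X,(o+k*d).round(1))
E
```

```text
0.25 [ 157.  -656.3  230.9] [[0.973, 0.233, -0.0], [0.233, -0.973, 0.001], [-0.0, -0.001, -1.0]]
bandc 70 [615.9  82.2 162.4]
bandc 80 [624.5  98.5 151.5]
ptr 70 [614.5  98.9 176.7]
ptr 80 [623.  115.6 166.2]
```

Call:
apply_moves(
  steps=[
    {"wx": 0, "wy": 0, "wz": 0.1, "dx": 32, "dy": -24, "dz": 0, "gripper": 1},
    {"wx": 0, "wy": 0, "wz": 0.2, "dx": 64, "dy": -48, "dz": 0, "gripper": 1},
    {"wx": 0, "wy": 0, "wz": 0.235, "dx": 96, "dy": -72, "dz": 0, "gripper": 1},
    {"wx": 0, "wy": 0, "wz": 0.235, "dx": 128, "dy": -96, "dz": 0, "gripper": 1},
    {"wx": 0, "wy": 0, "wz": 0.235, "dx": 158, "dy": -119, "dz": 0, "gripper": 1},
  ],
)

```text
t: 0.67
position: [284.3, -502.1, 231.3]
ee_rot: [[1.0, -0.0, 0.0], [-0.0, -1.0, 0.0], [0.0, -0.0, -1.0]]
ft_force: [1.1, 0.1, 0.2]
gripper_width: 85.3
gripper_force: 0.0
```

Call:
apply_moves(
  steps=[
    {"wx": 0, "wy": 0, "wz": 0, "dx": 25, "dy": -30, "dz": 8, "gripper": 1},
    {"wx": 0, "wy": 0, "wz": 0, "dx": 50, "dy": -60, "dz": 16, "gripper": 1},
    {"wx": 0, "wy": 0, "wz": 0, "dx": 75, "dy": -90, "dz": 24, "gripper": 1},
    {"wx": 0, "wy": 0, "wz": 0, "dx": 100, "dy": -120, "dz": 32, "gripper": 1},
    {"wx": 0, "wy": 0, "wz": 0, "dx": 125, "dy": -150, "dz": 40, "gripper": 1},
  ],
)

```text
t: 1.08
position: [409.0, -352.4, 191.2]
ee_rot: [[1.0, -0.0, 0.0], [-0.0, -1.0, -0.0], [0.0, 0.0, -1.0]]
ft_force: [0.4, -0.4, 0.1]
gripper_width: 85.3
gripper_force: 0.0
```

Call:
apply_moves(
  steps=[
    {"wx": 0, "wy": 0, "wz": 0, "dx": 20, "dy": -26, "dz": 15, "gripper": 1},
    {"wx": 0, "wy": 0, "wz": 0, "dx": 40, "dy": -52, "dz": 40, "gripper": 1},
    {"wx": 0, "wy": 0, "wz": 0, "dx": 61, "dy": -77, "dz": 70, "gripper": 1},
    {"wx": 0, "wy": 0, "wz": 0, "dx": 61, "dy": -77, "dz": 100, "gripper": 1},
    {"wx": 0, "wy": 0, "wz": 0, "dx": 61, "dy": -77, "dz": 120, "gripper": 1},
  ],
)

```text
t: 1.5
position: [470.2, -273.9, 68.9]
ee_rot: [[1.0, 0.005, -0.001], [0.005, -1.0, 0.002], [-0.001, -0.002, -1.0]]
ft_force: [0.1, -0.0, -0.0]
gripper_width: 85.2
gripper_force: 0.0
```

```bash
python3 - <<'E'
from h import *
a=snapshot("top")[:,:,::-1];b=snapshot("side")[:,:,::-1]
print(state()["t"],state()["position"].round(1))
r=lambda i,x0,y0,w,h,s:cv2.resize(i[y0:y0+h,x0:x0+w],(w*s,h*s),interpolation=cv2.INTER_CUBIC)
cv2.imwrite("pics/c4.png",np.clip(np.hstack([r(a,350,170,80,100,5),r(b,280,240,80,100,5)])*1.3,0,255).astype(np.uint8))
E
```

```text
1.6 [ 467.5 -275.4   68.4]
```

View pics/c4.png

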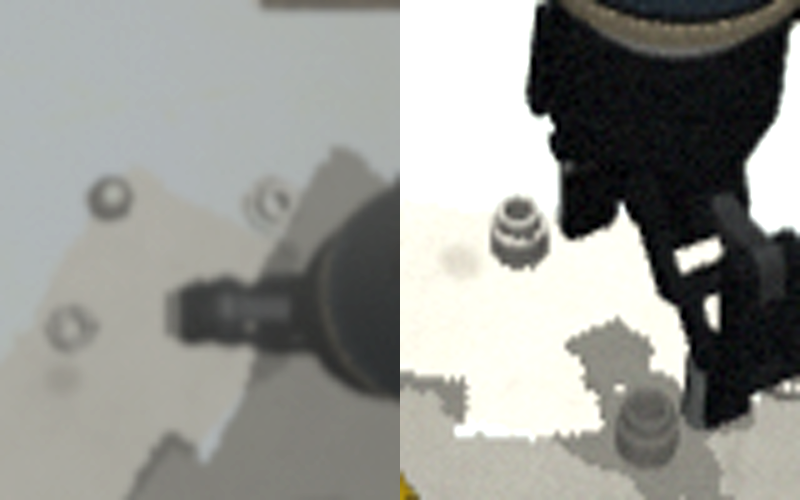

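```bash
python3 - <<'E'
from h import *
s=state();p=s["position"];print(p.round(1))
for dy in(-50,50):print(proj("side",p+[0,dy,13]),proj("top",p+[0,dy,13]))
E
```

```text
[ 467.5 -275.4   68.4]
[343.80536144 323.44464457] [435.83049596 235.83272024]
[316.32795623 282.62889581] [393.01190929 235.04474398]
```

Call:
apply_moves(
  steps=[
    {"wx": 0, "wy": 0, "wz": 0, "dx": 2, "dy": -1, "dz": 25, "gripper": 1},
    {"wx": 0, "wy": 0, "wz": 0, "dx": 2, "dy": -2, "dz": 45, "gripper": 1},
    {"wx": 0, "wy": 0, "wz": 0, "dx": 2, "dy": -2, "dz": 57, "gripper": 1},
    {"wx": 0, "wy": 0, "wz": 0, "dx": 2, "dy": -2, "dz": 60, "gripper": 1},
    {"wx": 0, "wy": 0, "wz": 0, "dx": 2, "dy": -2, "dz": 60, "gripper": 1},
  ],
)

```text
t: 2.02
position: [471.0, -275.6, 11.8]
ee_rot: [[1.0, -0.001, -0.0], [-0.001, -1.0, -0.0], [-0.0, 0.0, -1.0]]
ft_force: [0.3, -0.0, 0.6]
gripper_width: 85.1
gripper_force: 0.0
```

Call:
apply_moves(
  steps=[
    {"wx": 0, "wy": 0, "wz": 0, "dx": 0, "dy": 0, "dz": 7, "gripper": 1},
    {"wx": 0, "wy": 0, "wz": 0, "dx": 0, "dy": 0, "dz": 7, "gripper": -0.2},
    {"wx": 0, "wy": 0, "wz": 0, "dx": 0, "dy": 0, "dz": 7, "gripper": -1},
    {"wx": 0, "wy": 0, "wz": 0, "dx": 0, "dy": 0, "dz": 7, "gripper": -1},
    {"wx": 0, "wy": 0, "wz": 0, "dx": 0, "dy": 0, "dz": 7, "gripper": -1},
  ],
)

```text
t: 2.43
position: [471.3, -275.2, 4.8]
ee_rot: [[1.0, -0.0, 0.001], [-0.0, -1.0, -0.0], [0.001, 0.0, -1.0]]
ft_force: [0.4, -1.0, 0.9]
gripper_width: 38.6
gripper_force: 0.0
```

Call:
apply_moves(
  steps=[
    {"wx": 0, "wy": 0, "wz": 0, "dx": 0, "dy": 0, "dz": 0, "gripper": -1},
    {"wx": 0, "wy": 0, "wz": 0, "dx": 0, "dy": 0, "dz": 0, "gripper": -1},
    {"wx": 0, "wy": 0, "wz": 0, "dx": 0, "dy": 0, "dz": 0, "gripper": -1},
    {"wx": 0, "wy": 0, "wz": 0, "dx": 0, "dy": 0, "dz": 0, "gripper": -1},
  ],
)

```text
t: 2.77
position: [471.2, -275.1, 4.9]
ee_rot: [[1.0, -0.0, 0.001], [-0.0, -1.0, -0.0], [0.001, 0.0, -1.0]]
ft_force: [-0.8, 1.1, 6.7]
gripper_width: 20.2
gripper_force: 58.4
```

Call:
apply_moves(
  steps=[
    {"wx": 0, "wy": 0, "wz": 0, "dx": 0, "dy": 0, "dz": -5, "gripper": -1},
    {"wx": 0, "wy": 0, "wz": 0, "dx": 0, "dy": 0, "dz": -20, "gripper": -1},
    {"wx": 0, "wy": 0, "wz": 0, "dx": 0, "dy": 0, "dz": -45, "gripper": -1},
    {"wx": 0, "wy": 0, "wz": 0, "dx": 0, "dy": 0, "dz": -75, "gripper": -1},
    {"wx": 0, "wy": 0, "wz": 0, "dx": 0, "dy": 0, "dz": -95, "gripper": -1},
  ],
)

```text
t: 3.18
position: [471.3, -275.2, 101.6]
ee_rot: [[1.0, -0.0, 0.001], [-0.0, -1.0, -0.001], [0.001, 0.001, -1.0]]
ft_force: [0.4, -0.6, 0.2]
gripper_width: 19.8
gripper_force: 58.8
```

```bash
python3 - <<'E'
from h import *
b=snapshot("side")[:,:,::-1]
s=state();print(s["t"],s["position"].round(1),s["gripper_width"],s["gripper_force"],s["ft_force"])
u,v=proj("side",s["position"]).astype(int);print(u,v)
b=b[v-45:v+55,u-60:u+60]
cv2.imwrite("pics/c5.png",np.clip(cv2.resize(b,None,fx=5,fy=5,interpolation=cv2.INTER_CUBIC)*1.5,0,255).astype(np.uint8))
E
```

```text
3.2333 [ 472.9 -276.2  104.7] 20.24965473549357 58.79525057505816 [ 1.2096149  -0.63874336  2.05181113]
332 292
```

View pics/c5.png

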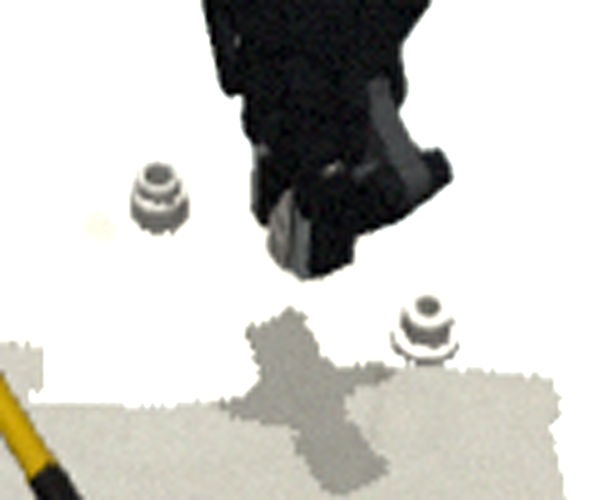

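The bush is in the gripper and gone from the bench; P3 is at crop (160,200) and the flanged bush at (427,330), both untouched. Next I'll carry it to the pan at about (509,155).

Call:
apply_moves(
  steps=[
    {"wx": 0, "wy": 0, "wz": 0, "dx": 3, "dy": -25, "dz": -20, "gripper": -1},
    {"wx": 0, "wy": 0, "wz": 0, "dx": 6, "dy": -58, "dz": -40, "gripper": -1},
    {"wx": 0, "wy": 0, "wz": 0, "dx": 9, "dy": -95, "dz": -52, "gripper": -1},
    {"wx": 0, "wy": 0, "wz": 0, "dx": 12, "dy": -132, "dz": -60, "gripper": -1},
    {"wx": 0, "wy": 0, "wz": 0, "dx": 15, "dy": -170, "dz": -62, "gripper": -1},
  ],
)

```text
t: 3.65
position: [486.6, -103.8, 162.9]
ee_rot: [[1.0, -0.001, 0.003], [-0.001, -1.0, -0.0], [0.003, 0.0, -1.0]]
ft_force: [1.5, -0.0, -1.4]
gripper_width: 20.2
gripper_force: 58.9
```

Call:
apply_moves(
  steps=[
    {"wx": 0, "wy": 0, "wz": 0, "dx": 3, "dy": -37, "dz": 0, "gripper": -1},
    {"wx": 0, "wy": 0, "wz": 0, "dx": 7, "dy": -74, "dz": 0, "gripper": -1},
    {"wx": 0, "wy": 0, "wz": 0, "dx": 10, "dy": -111, "dz": 0, "gripper": -1},
    {"wx": 0, "wy": 0, "wz": 0, "dx": 13, "dy": -148, "dz": 0, "gripper": -1},
    {"wx": 0, "wy": 0, "wz": 0, "dx": 16, "dy": -183, "dz": 0, "gripper": -1},
  ],
)

```text
t: 4.07
position: [501.8, 80.1, 161.5]
ee_rot: [[1.0, 0.0, 0.0], [0.0, -1.0, 0.0], [0.0, -0.0, -1.0]]
ft_force: [0.4, -0.4, -0.5]
gripper_width: 20.6
gripper_force: 58.9
```

Call:
apply_moves(
  steps=[
    {"wx": 0, "wy": 0, "wz": 0, "dx": 4, "dy": -30, "dz": 0, "gripper": -1},
    {"wx": 0, "wy": 0, "wz": 0, "dx": 6, "dy": -58, "dz": 0, "gripper": -1},
    {"wx": 0, "wy": 0, "wz": 0, "dx": 7, "dy": -77, "dz": 5, "gripper": -1},
    {"wx": 0, "wy": 0, "wz": 0, "dx": 7, "dy": -77, "dz": 15, "gripper": -1},
    {"wx": 0, "wy": 0, "wz": 0, "dx": 7, "dy": -77, "dz": 20, "gripper": -1},
  ],
)

```text
t: 4.48
position: [508.5, 156.0, 140.4]
ee_rot: [[1.0, 0.002, -0.001], [0.002, -1.0, -0.0], [-0.001, 0.0, -1.0]]
ft_force: [-0.2, -0.7, -1.4]
gripper_width: 20.2
gripper_force: 59.0
```

```bash
python3 - <<'E'
from h import *
b=snapshot("side")[:,:,::-1]
s=state();print(s["t"],s["position"].round(1),s["gripper_width"],s["ft_force"])
print(proj("side",s["position"]))
b=b[100:220,225:345]
cv2.imwrite("pics/c6.png",np.clip(cv2.resize(b,None,fx=5,fy=5,interpolation=cv2.INTER_CUBIC)*1.5,0,255).astype(np.uint8))
E
```

```text
4.5333 [508.1 154.4 139.7] 20.594817980874875 [-1.1764786   0.14959442 -2.10989938]
[260.2103884  155.77009517]
```

View pics/c6.png

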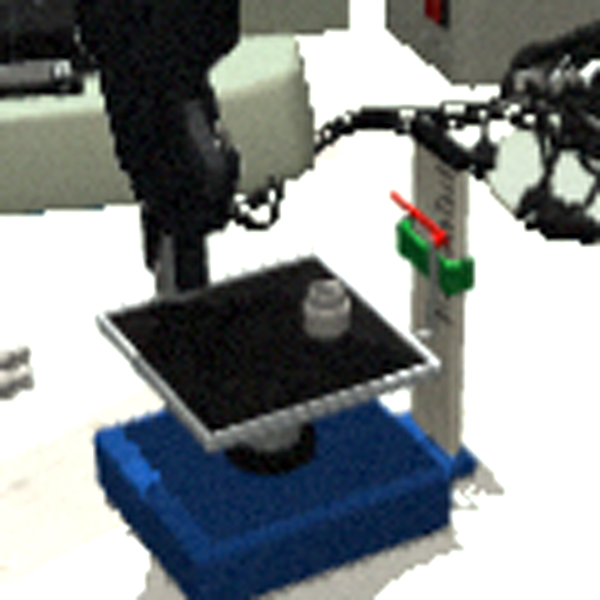

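Call:
apply_moves(
  steps=[
    {"wx": 0, "wy": 0, "wz": 0, "dx": 0, "dy": 0, "dz": 10, "gripper": -1},
    {"wx": 0, "wy": 0, "wz": 0, "dx": 0, "dy": 0, "dz": 18, "gripper": -1},
    {"wx": 0, "wy": 0, "wz": 0, "dx": 0, "dy": 0, "dz": 23, "gripper": -1},
    {"wx": 0, "wy": 0, "wz": 0, "dx": 0, "dy": 0, "dz": 25, "gripper": -1},
    {"wx": 0, "wy": 0, "wz": 0, "dx": 0, "dy": 0, "dz": 25, "gripper": -1},
  ],
)

```text
t: 4.95
position: [508.9, 154.3, 115.7]
ee_rot: [[1.0, -0.001, -0.001], [-0.001, -1.0, -0.0], [-0.001, 0.0, -1.0]]
ft_force: [-0.2, 0.7, -1.0]
gripper_width: 19.9
gripper_force: 59.0
```

Call:
apply_moves(
  steps=[
    {"wx": 0, "wy": 0, "wz": 0, "dx": 0, "dy": 0, "dz": 0, "gripper": -1},
    {"wx": 0, "wy": 0, "wz": 0, "dx": 0, "dy": 0, "dz": 0, "gripper": -0.4},
    {"wx": 0, "wy": 0, "wz": 0, "dx": 0, "dy": 0, "dz": 0, "gripper": -0.2},
    {"wx": 0, "wy": 0, "wz": 0, "dx": 0, "dy": 0, "dz": 0, "gripper": 0},
    {"wx": 0, "wy": 0, "wz": 0, "dx": 0, "dy": 0, "dz": 0, "gripper": 0},
  ],
)

```text
t: 5.37
position: [509.3, 155.0, 116.6]
ee_rot: [[1.0, -0.0, 0.001], [-0.0, -1.0, 0.0], [0.001, -0.0, -1.0]]
ft_force: [-0.3, 0.1, -0.2]
gripper_width: 42.4
gripper_force: 0.0
```

Retreat upward and aside, then let it settle and look.

Call:
apply_moves(
  steps=[
    {"wx": 0, "wy": 0, "wz": 0, "dx": 0, "dy": 0, "dz": -10, "gripper": 0},
    {"wx": 0, "wy": 0, "wz": 0, "dx": 0, "dy": 0, "dz": -35, "gripper": 0},
    {"wx": 0, "wy": 0, "wz": 0, "dx": 0, "dy": 0, "dz": -65, "gripper": 0},
    {"wx": 0, "wy": 0, "wz": 0, "dx": 0, "dy": 25, "dz": -85, "gripper": 0},
    {"wx": 0, "wy": 0, "wz": 0, "dx": -5, "dy": 60, "dz": -85, "gripper": 0},
  ],
)

```text
t: 5.78
position: [507.0, 98.1, 206.0]
ee_rot: [[1.0, 0.005, 0.008], [0.005, -1.0, 0.004], [0.008, -0.004, -1.0]]
ft_force: [2.2, -0.8, 0.2]
gripper_width: 42.8
gripper_force: 0.0
```

Call:
apply_moves(
  steps=[
    {"wx": 0, "wy": 0, "wz": 0, "dx": -4, "dy": 38, "dz": 0, "gripper": 0},
    {"wx": 0, "wy": 0, "wz": 0, "dx": -7, "dy": 76, "dz": 0, "gripper": 0.5},
    {"wx": 0, "wy": 0, "wz": 0, "dx": -10, "dy": 114, "dz": 0, "gripper": 1},
    {"wx": 0, "wy": 0, "wz": 0, "dx": -14, "dy": 152, "dz": 0, "gripper": 1},
    {"wx": 0, "wy": 0, "wz": 0, "dx": -18, "dy": 190, "dz": 0, "gripper": 1},
  ],
)

```text
t: 6.2
position: [485.7, -96.8, 202.3]
ee_rot: [[1.0, 0.0, 0.001], [0.0, -1.0, -0.0], [0.001, 0.0, -1.0]]
ft_force: [0.8, -0.5, -0.6]
gripper_width: 85.1
gripper_force: 0.0
```

Call:
apply_moves(
  steps=[
    {"wx": 0, "wy": 0, "wz": 0, "dx": -4, "dy": 20, "dz": 0, "gripper": 1},
    {"wx": 0, "wy": 0, "wz": 0, "dx": -8, "dy": 40, "dz": 0, "gripper": 1},
    {"wx": 0, "wy": 0, "wz": 0, "dx": -12, "dy": 55, "dz": 0, "gripper": 1},
    {"wx": 0, "wy": 0, "wz": 0, "dx": -17, "dy": 72, "dz": 0, "gripper": 1},
    {"wx": 0, "wy": 0, "wz": 0, "dx": -17, "dy": 72, "dz": 0, "gripper": 1},
  ],
)

```text
t: 6.62
position: [467.9, -170.7, 202.2]
ee_rot: [[1.0, -0.005, 0.0], [-0.005, -1.0, -0.002], [0.0, 0.002, -1.0]]
ft_force: [1.1, -0.5, 0.3]
gripper_width: 85.7
gripper_force: 0.0
```

```bash
python3 - <<'E'
from h import *
b=snapshot("side")[:,:,::-1];a=snapshot("top")[:,:,::-1]
s=state();print(s["t"],s["position"].round(1),s["gripper_width"],s["ft_force"])
r=lambda i,x0,y0,w,h,k:cv2.resize(i[y0:y0+h,x0:x0+w],(w*k,h*k),interpolation=cv2.INTER_CUBIC)
L=r(b,230,120,100,100,4);L=np.vstack([L,0*L[:150]])[:500]
P=r(b,290,130,40,50,10)
im=np.hstack([L,P]) if L.shape[0]==P.shape[0] else None
cv2.imwrite("pics/c7.png",np.clip(im*1.4,0,255).astype(np.uint8))
E
```

```text
6.7167 [ 469.  -167.4  201.9] 85.37210847588854 [-0.3312624   0.60740154 -0.27504458]
```

View pics/c7.png

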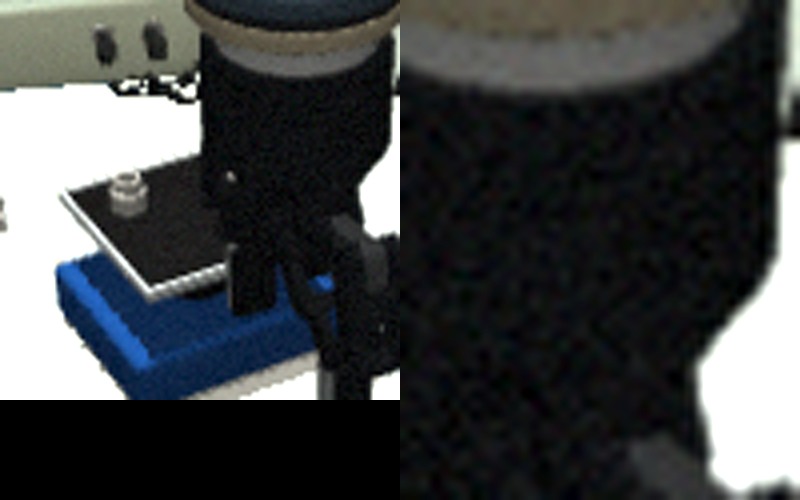

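The second bush stands upright on the pan, but the gripper hides the pointer. I'll move aside, then measure the colours in code.

Call:
apply_moves(
  steps=[
    {"wx": 0, "wy": 0, "wz": 0, "dx": 0, "dy": 35, "dz": 0, "gripper": 1},
    {"wx": 0, "wy": 0, "wz": 0, "dx": 0, "dy": 70, "dz": 0, "gripper": 1},
    {"wx": 0, "wy": 0, "wz": 0, "dx": 0, "dy": 105, "dz": 0, "gripper": 1},
    {"wx": 0, "wy": 0, "wz": 0, "dx": 0, "dy": 140, "dz": 0, "gripper": 1},
    {"wx": 0, "wy": 0, "wz": 0, "dx": 0, "dy": 140, "dz": 0, "gripper": 1},
  ],
)

```text
t: 7.13
position: [468.3, -313.5, 201.8]
ee_rot: [[1.0, -0.006, 0.0], [-0.006, -1.0, -0.004], [0.0, 0.004, -1.0]]
ft_force: [-0.4, -0.6, 0.7]
gripper_width: 85.7
gripper_force: 0.0
```

```bash
python3 - <<'E'
from h import *
b=snapshot("side")[:,:,::-1];a=cv2.imread("pics/s0.png")
cv2.imwrite("pics/now_raw.png",b)
a=cv2.resize(a,(640,400),interpolation=cv2.INTER_AREA)
for n,i in(("start",a),("now",b)):
    x=i[125:185,285:335].astype(int);B,G,R=x[...,0],x[...,1],x[...,2]
    for c,m in(("red",(R>1.8*G)&(R>1.8*B)&(R>60)),("green",(G>1.5*R)&(G>1.3*B)&(G>25))):
        v,u=np.nonzero(m)
        print(n,c,len(u));
        for col in range(0,50,2):
            k=v[u==col]
            if len(k):print((col+285,k.min()+125,k.max()+125),end=" ")
        print()
r=b[120:195,280:340];cv2.imwrite("pics/c8.png",np.clip(cv2.resize(r,None,fx=8,fy=8,interpolation=cv2.INTER_CUBIC)*1.4,0,255).astype(np.uint8))
E
```

```text
start red 27
(305, np.int64(140), np.int64(140)) (307, np.int64(141), np.int64(142)) (309, np.int64(142), np.int64(144)) (311, np.int64(144), np.int64(147)) (313, np.int64(146), np.int64(148)) 
start green 87
(305, np.int64(144), np.int64(150)) (307, np.int64(145), np.int64(152)) (309, np.int64(148), np.int64(154)) (313, np.int64(151), np.int64(157)) (315, np.int64(152), np.int64(158)) (317, np.int64(152), np.int64(157)) (319, np.int64(152), np.int64(155)) 
now red 26
(303, np.int64(144), np.int64(144)) (305, np.int64(145), np.int64(146)) (307, np.int64(146), np.int64(148)) (309, np.int64(148), np.int64(149)) (311, np.int64(149), np.int64(153)) (313, np.int64(152), np.int64(153)) 
now green 60
(305, np.int64(147), np.int64(150)) (307, np.int64(149), np.int64(152)) (309, np.int64(151), np.int64(154)) (313, np.int64(155), np.int64(157)) (315, np.int64(152), np.int64(158)) (317, np.int64(152), np.int64(157)) (319, np.int64(152), np.int64(156))
```

View pics/c8.png

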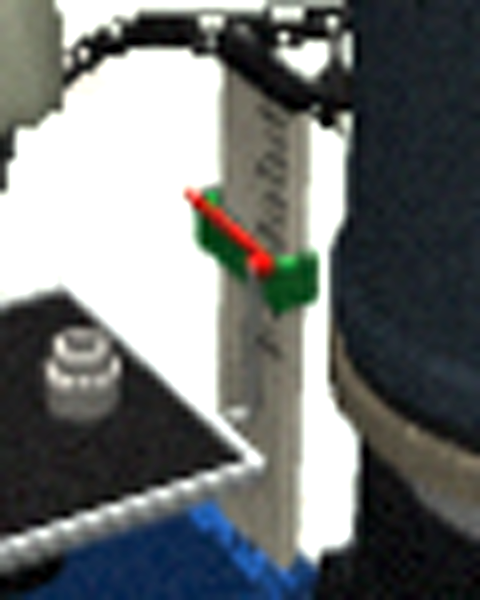

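The view shows the red pointer crossing the upper part of the green clip. The pointer stands in front of the clip, so parallax matters, and I'll measure it properly in code from averaged frames.

```bash
python3 - <<'E'
from h import *
S=np.mean([snapshot("side").astype(float) for _ in range(10)],0);T=np.mean([snapshot("top").astype(float) for _ in range(10)],0)
np.savez("now.npz",S=S,T=T)
x=S[140:164,299:324]
red=(x[...,0]-np.maximum(x[...,1],x[...,2])).clip(0).round().astype(int)
gr=(x[...,1]-np.maximum(x[...,0],x[...,2])).clip(0).round().astype(int)
np.set_printoptions(linewidth=200)
print("cols 299.., rows 140..\nred\n",red,"\ngreen\n",gr)
x=T[140:162,215:255]
red=(x[...,0]-np.maximum(x[...,1],x[...,2])).clip(0).round().astype(int)
gr=(x[...,1]-np.maximum(x[...,0],x[...,2])).clip(0).round().astype(int)
print("top cols 215 rows 140 red\n",red,"\ngreen\n",gr)
c=np.array([542,126.]);ex=np.array([np.cos(.087),np.sin(.087)]);ey=np.array([-ex[1],ex[0]])
W=lambda X,Y,Z:np.array([*(c+X*ex+Y*ey),Z])
for n in("side","top"):
    for P in((80,26,145),(80,-26,145),(80,26,160),(90,25,139),(90,-25,139),(65,65,98),(65,-65,98),(-65,-65,98),(-65,65,98)):print(n,P,proj(n,W(*P)).round(1))
    print("du/dx",proj(n,W(90,0,140))-proj(n,W(80,0,140)),"dy",proj(n,W(80,10,140))-proj(n,W(80,0,140)),"dz",proj(n,W(80,0,150))-proj(n,W(80,0,140)))
E
```

```text
cols 299.., rows 140..
red
 [[  0   0   0   0   0   0   0   0   0   2   2   3   2   1   2   2   2   2   2   0   0   0   0   0   0]
 [  0   0   0   0   0   0   0   0   0   3   3   3   3   1   2   2   2   3   3   0   0   0   0   0   0]
 [  0   0   0   0   0   0   0   0   0   2   3   3   4   2   2   1   2   4   2   0   0   0   0   0   0]
 [  0   0   0   0  54  24   0   0   0   2   2   2   2   2   2   2   2   3   4   0   0   0   0   0   0]
 [  0   0   0   0  74 116  14   0   0   2   2   3   3   2   1   1   2   3   4   0   0   0   0   0   0]
 [  0   0   0   0   1 107 112   0   0   2   4   2   2   2   3   2   2   2   3   0   0   0   0   0   0]
 [  0   0   0   0   0   0  68  92 102   0   3   3   3   3   1   2   3   3   3   0   0   0   0   0   0]
 [  0   0   0   0   0   0   0  53 107  81   8   4   4   3   1   2   2   3   2   0   0   0   0   0   0]
 [  0   0   0   0   0   0   0   0  42  92 137  18   3   1   1   3   2   3   3   0   0   0   0   0   0]
 [  0   0   0   0   0   0   0   0   0  29 119 139  48   2   1   1   2   3   3   0   0   0   0   0   0]
 [  0   0   0   0   0   0   0   0   0   0 
[... 8799 characters left out ...]
ide (80, 26, 160) [299.7 138.5]
side (90, 25, 139) [303.2 144.8]
side (90, -25, 139) [313.4 153.3]
side (65, 65, 98) [287.6 154. ]
side (65, -65, 98) [313.3 177.2]
side (-65, -65, 98) [266.7 193.1]
side (-65, 65, 98) [243.5 167.3]
du/dx [ 3.31751358 -1.00027694] dy [-2.02448573 -1.69688059] dz [ 0.02347754 -3.41719458]
top (80, 26, 145) [226.4 162.6]
top (80, -26, 145) [249.4 161. ]
top (80, 26, 160) [224.6 160.9]
top (90, 25, 139) [227.4 159. ]
top (90, -25, 139) [249.4 157.5]
top (65, 65, 98) [215.4 174.9]
top (65, -65, 98) [270.1 171.1]
top (-65, -65, 98) [272.7 225.7]
top (-65, 65, 98) [216.7 229.6]
du/dx [-0.14089686 -4.26806699] dy [-4.40039371  0.30321561] dz [-1.04130603 -1.13416713]
```

The colour fit puts the band centre at about 135 mm. The clip's top edge is at ~144 mm in both the left and right edge checks. The pointer at 145 mm is therefore ~10 mm too high, outside ±9, so a second bush is needed and should bring it to about −5 mm. I'll fetch P3.

Call:
apply_moves(
  steps=[
    {"wx": 0, "wy": 0, "wz": 0, "dx": 0, "dy": -35, "dz": 10, "gripper": 1},
    {"wx": 0, "wy": 0, "wz": 0, "dx": 0, "dy": -70, "dz": 30, "gripper": 1},
    {"wx": 0, "wy": 0, "wz": 0, "dx": 0, "dy": -105, "dz": 50, "gripper": 1},
    {"wx": 0, "wy": 0, "wz": 0, "dx": 0, "dy": -140, "dz": 70, "gripper": 1},
    {"wx": 0, "wy": 0, "wz": 0, "dx": 0, "dy": -140, "dz": 100, "gripper": 1},
  ],
)

```text
t: 8.6
position: [470.5, -159.9, 101.8]
ee_rot: [[1.0, 0.007, 0.003], [0.007, -1.0, 0.003], [0.003, -0.003, -1.0]]
ft_force: [0.0, 0.3, -1.0]
gripper_width: 85.4
gripper_force: 0.0
```

Call:
apply_moves(
  steps=[
    {"wx": 0, "wy": 0, "wz": 0, "dx": 0, "dy": 0, "dz": 30, "gripper": 1},
    {"wx": 0, "wy": 0, "wz": 0, "dx": 0, "dy": 0, "dz": 60, "gripper": 1},
    {"wx": 0, "wy": 0, "wz": 0, "dx": 0, "dy": 0, "dz": 80, "gripper": 1},
    {"wx": 0, "wy": 0, "wz": 0, "dx": 0, "dy": 0, "dz": 88, "gripper": 1},
    {"wx": 0, "wy": 0, "wz": 0, "dx": 0, "dy": 0, "dz": 88, "gripper": 1},
  ],
)

```text
t: 9.02
position: [468.2, -166.7, 11.8]
ee_rot: [[1.0, -0.0, -0.003], [-0.0, -1.0, 0.001], [-0.003, -0.001, -1.0]]
ft_force: [0.2, -0.7, 0.4]
gripper_width: 85.6
gripper_force: 0.0
```

Call:
apply_moves(
  steps=[
    {"wx": 0, "wy": 0, "wz": 0, "dx": 1, "dy": 0, "dz": 7, "gripper": 1},
    {"wx": 0, "wy": 0, "wz": 0, "dx": 1, "dy": 0, "dz": 7, "gripper": -0.2},
    {"wx": 0, "wy": 0, "wz": 0, "dx": 1, "dy": 0, "dz": 7, "gripper": -1},
    {"wx": 0, "wy": 0, "wz": 0, "dx": 1, "dy": 0, "dz": 7, "gripper": -1},
    {"wx": 0, "wy": 0, "wz": 0, "dx": 1, "dy": 0, "dz": 7, "gripper": -1},
  ],
)

```text
t: 9.43
position: [470.5, -167.2, 7.1]
ee_rot: [[1.0, -0.0, 0.001], [-0.0, -1.0, -0.0], [0.001, 0.0, -1.0]]
ft_force: [-0.8, 0.1, 0.2]
gripper_width: 38.9
gripper_force: 0.0
```

Call:
apply_moves(
  steps=[
    {"wx": 0, "wy": 0, "wz": 0, "dx": 0, "dy": 0, "dz": 0, "gripper": -1},
    {"wx": 0, "wy": 0, "wz": 0, "dx": 0, "dy": 0, "dz": 0, "gripper": -1},
    {"wx": 0, "wy": 0, "wz": 0, "dx": 0, "dy": 0, "dz": 0, "gripper": -1},
    {"wx": 0, "wy": 0, "wz": 0, "dx": 0, "dy": 0, "dz": 0, "gripper": -1},
    {"wx": 0, "wy": 0, "wz": 0, "dx": 0, "dy": 0, "dz": 0, "gripper": -1},
  ],
)

```text
t: 9.85
position: [470.4, -167.1, 7.1]
ee_rot: [[1.0, -0.0, 0.001], [-0.0, -1.0, -0.0], [0.001, 0.0, -1.0]]
ft_force: [-1.8, 1.1, 10.0]
gripper_width: 20.2
gripper_force: 58.4
```

Call:
apply_moves(
  steps=[
    {"wx": 0, "wy": 0, "wz": 0, "dx": 0, "dy": 0, "dz": -5, "gripper": -1},
    {"wx": 0, "wy": 0, "wz": 0, "dx": 0, "dy": 0, "dz": -20, "gripper": -1},
    {"wx": 0, "wy": 0, "wz": 0, "dx": 0, "dy": 0, "dz": -50, "gripper": -1},
    {"wx": 0, "wy": 0, "wz": 0, "dx": 0, "dy": 0, "dz": -85, "gripper": -1},
    {"wx": 0, "wy": 0, "wz": 0, "dx": 0, "dy": 0, "dz": -120, "gripper": -1},
  ],
)

```text
t: 10.27
position: [469.3, -166.8, 127.6]
ee_rot: [[1.0, -0.0, -0.001], [-0.0, -1.0, 0.0], [-0.001, -0.0, -1.0]]
ft_force: [0.6, 0.0, -0.9]
gripper_width: 19.7
gripper_force: 58.8
```

Call:
apply_moves(
  steps=[
    {"wx": 0, "wy": 0, "wz": 0, "dx": 6, "dy": -35, "dz": -10, "gripper": -1},
    {"wx": 0, "wy": 0, "wz": 0, "dx": 13, "dy": -72, "dz": -20, "gripper": -1},
    {"wx": 0, "wy": 0, "wz": 0, "dx": 19, "dy": -109, "dz": -23, "gripper": -1},
    {"wx": 0, "wy": 0, "wz": 0, "dx": 26, "dy": -146, "dz": -23, "gripper": -1},
    {"wx": 0, "wy": 0, "wz": 0, "dx": 32, "dy": -184, "dz": -23, "gripper": -1},
  ],
)

```text
t: 10.68
position: [502.4, 18.5, 150.2]
ee_rot: [[1.0, -0.001, 0.001], [-0.001, -1.0, 0.0], [0.001, -0.0, -1.0]]
ft_force: [0.8, 0.6, -1.6]
gripper_width: 20.2
gripper_force: 58.9
```

Call:
apply_moves(
  steps=[
    {"wx": 0, "wy": 0, "wz": 0, "dx": 6, "dy": -35, "dz": 0, "gripper": -1},
    {"wx": 0, "wy": 0, "wz": 0, "dx": 10, "dy": -60, "dz": 0, "gripper": -1},
    {"wx": 0, "wy": 0, "wz": 0, "dx": 13, "dy": -74, "dz": 5, "gripper": -1},
    {"wx": 0, "wy": 0, "wz": 0, "dx": 13, "dy": -74, "dz": 15, "gripper": -1},
    {"wx": 0, "wy": 0, "wz": 0, "dx": 13, "dy": -74, "dz": 25, "gripper": -1},
  ],
)

```text
t: 11.1
position: [515.0, 90.6, 123.7]
ee_rot: [[1.0, 0.001, 0.0], [0.001, -1.0, -0.0], [0.0, 0.0, -1.0]]
ft_force: [-0.3, -0.7, -1.0]
gripper_width: 20.0
gripper_force: 58.9
```

Call:
apply_moves(
  steps=[
    {"wx": 0, "wy": 0, "wz": 0, "dx": 0, "dy": 0, "dz": 0, "gripper": -1},
  ],
)

```text
t: 11.18
position: [513.6, 88.8, 122.1]
ee_rot: [[1.0, -0.002, -0.004], [-0.002, -1.0, -0.002], [-0.004, 0.002, -1.0]]
ft_force: [0.6, -0.3, -0.7]
gripper_width: 20.1
gripper_force: 58.9
```

Call:
apply_moves(
  steps=[
    {"wx": 0, "wy": 0, "wz": 0, "dx": 0, "dy": 0, "dz": 8, "gripper": -1},
    {"wx": 0, "wy": 0, "wz": 0, "dx": 0, "dy": 0, "dz": 15, "gripper": -1},
    {"wx": 0, "wy": 0, "wz": 0, "dx": 0, "dy": 0, "dz": 19, "gripper": -1},
    {"wx": 0, "wy": 0, "wz": 0, "dx": 0, "dy": 0, "dz": 21, "gripper": -1},
    {"wx": 0, "wy": 0, "wz": 0, "dx": 0, "dy": 0, "dz": 21, "gripper": -1},
  ],
)

```text
t: 11.6
position: [514.9, 90.5, 102.8]
ee_rot: [[1.0, -0.001, -0.001], [-0.001, -1.0, -0.0], [-0.001, 0.0, -1.0]]
ft_force: [0.1, 0.5, -1.1]
gripper_width: 20.0
gripper_force: 58.9
```

Call:
apply_moves(
  steps=[
    {"wx": 0, "wy": 0, "wz": 0, "dx": 0, "dy": 0, "dz": 0, "gripper": -1},
    {"wx": 0, "wy": 0, "wz": 0, "dx": 0, "dy": 0, "dz": 0, "gripper": -0.4},
    {"wx": 0, "wy": 0, "wz": 0, "dx": 0, "dy": 0, "dz": 0, "gripper": -0.2},
    {"wx": 0, "wy": 0, "wz": 0, "dx": 0, "dy": 0, "dz": 0, "gripper": 0},
    {"wx": 0, "wy": 0, "wz": 0, "dx": 0, "dy": 0, "dz": 0, "gripper": 0},
  ],
)

```text
t: 12.02
position: [515.3, 91.1, 103.6]
ee_rot: [[1.0, -0.0, 0.0], [-0.0, -1.0, 0.0], [0.0, -0.0, -1.0]]
ft_force: [-0.5, -0.3, -0.1]
gripper_width: 42.5
gripper_force: 0.0
```

Call:
apply_moves(
  steps=[
    {"wx": 0, "wy": 0, "wz": 0, "dx": 0, "dy": 0, "dz": -10, "gripper": 0},
    {"wx": 0, "wy": 0, "wz": 0, "dx": 0, "dy": 0, "dz": -35, "gripper": 0},
    {"wx": 0, "wy": 0, "wz": 0, "dx": 0, "dy": 0, "dz": -65, "gripper": 0},
    {"wx": 0, "wy": 0, "wz": 0, "dx": 0, "dy": 0, "dz": -100, "gripper": 0},
    {"wx": 0, "wy": 0, "wz": 0, "dx": -3, "dy": 30, "dz": -110, "gripper": 0},
  ],
)

```text
t: 12.43
position: [514.6, 66.7, 218.5]
ee_rot: [[1.0, 0.007, 0.007], [0.007, -1.0, 0.005], [0.007, -0.005, -1.0]]
ft_force: [1.9, 0.3, 1.0]
gripper_width: 42.9
gripper_force: 0.0
```

Call:
apply_moves(
  steps=[
    {"wx": 0, "wy": 0, "wz": 0, "dx": -4, "dy": 38, "dz": 0, "gripper": 0},
    {"wx": 0, "wy": 0, "wz": 0, "dx": -8, "dy": 76, "dz": 0, "gripper": 0},
    {"wx": 0, "wy": 0, "wz": 0, "dx": -12, "dy": 114, "dz": 0, "gripper": 0},
    {"wx": 0, "wy": 0, "wz": 0, "dx": -16, "dy": 152, "dz": 0, "gripper": 0},
    {"wx": 0, "wy": 0, "wz": 0, "dx": -20, "dy": 190, "dz": 0, "gripper": 0},
  ],
)

```text
t: 12.85
position: [491.6, -130.7, 214.4]
ee_rot: [[1.0, 0.0, 0.001], [0.0, -1.0, -0.0], [0.001, 0.0, -1.0]]
ft_force: [-0.2, -0.7, -0.0]
gripper_width: 42.6
gripper_force: 0.0
```

Call:
apply_moves(
  steps=[
    {"wx": 0, "wy": 0, "wz": 0, "dx": -4, "dy": 38, "dz": 0, "gripper": 0},
    {"wx": 0, "wy": 0, "wz": 0, "dx": -8, "dy": 76, "dz": 0, "gripper": 0},
    {"wx": 0, "wy": 0, "wz": 0, "dx": -12, "dy": 114, "dz": 0, "gripper": 0},
    {"wx": 0, "wy": 0, "wz": 0, "dx": -16, "dy": 152, "dz": 0, "gripper": 0},
    {"wx": 0, "wy": 0, "wz": 0, "dx": -20, "dy": 180, "dz": 0, "gripper": 0},
  ],
)

```text
t: 13.27
position: [471.0, -312.6, 214.3]
ee_rot: [[1.0, -0.002, 0.001], [-0.002, -1.0, -0.001], [0.001, 0.001, -1.0]]
ft_force: [0.1, -0.7, 0.4]
gripper_width: 42.7
gripper_force: 0.0
```

Call:
apply_moves(
  steps=[
    {"wx": 0, "wy": 0, "wz": 0, "dx": 0, "dy": 0, "dz": 0, "gripper": 0},
    {"wx": 0, "wy": 0, "wz": 0, "dx": 0, "dy": 0, "dz": 0, "gripper": 0},
    {"wx": 0, "wy": 0, "wz": 0, "dx": 0, "dy": 0, "dz": 0, "gripper": 0},
    {"wx": 0, "wy": 0, "wz": 0, "dx": 0, "dy": 0, "dz": 0, "gripper": 0},
    {"wx": 0, "wy": 0, "wz": 0, "dx": 0, "dy": 0, "dz": 0, "gripper": 0},
  ],
)

```text
t: 13.68
position: [472.6, -307.5, 213.6]
ee_rot: [[1.0, 0.002, 0.0], [0.002, -1.0, 0.001], [0.0, -0.001, -1.0]]
ft_force: [-0.2, -0.3, -0.2]
gripper_width: 42.7
gripper_force: 0.0
```

```bash
python3 - <<'E'
from h import *
S=np.mean([snapshot("side").astype(float) for _ in range(10)],0);o=np.load("now.npz")["S"]
print(state()["t"])
np.set_printoptions(linewidth=200)
for n,i in(("before",o),("now",S)):
    x=i[135:172,299:324]
    red=(x[...,0]-np.maximum(x[...,1],x[...,2])).clip(0);red[red<20]=0
    gr=(x[...,1]-np.maximum(x[...,0],x[...,2])).clip(0)
    rows=np.arange(135,172)[:,None]
    print(n,[(c+299,round(float((red[:,c]*rows[:,0]).sum()/red[:,c].sum()),1)) for c in range(4,12) if red[:,c].sum()>80])
print(gr[5:30].round().astype(int))
# bright blobs on pan
g=S[150:215,240:320].mean(2);m=(g>90).astype(np.uint8);n,_,st,ce=cv2.connectedComponentsWithStats(m)
for k in range(1,n):
    if 10<st[k,4]<400:print(st[k],(ce[k]+[240,150]).round(1))
c=np.array([542,126.]);ex=np.array([np.cos(.087),np.sin(.087)]);ey=np.array([-ex[1],ex[0]])
for X,Y in((35,0),(-30,32),(-30,-32)):print(proj("side",[*(c+X*ex+Y*ey),91]).round(1))
E
```

```text
14.1833
before [(303, 143.6), (304, 144.3), (305, 145.4), (306, 146.4), (307, 146.8), (308, 147.7), (309, 148.5), (310, 149.4)]
now [(303, 148.6), (304, 149.4), (305, 150.4), (306, 151.2), (307, 152.1), (308, 152.8), (309, 153.8), (310, 154.8)]
[[ 7  8  7  6  7  7  7  7  2  0  0  0  0  0  0  0  0  0  0  1  7  7  7  7  0]
 [ 7  7  7  5  5  5  7  6  3  0  0  0  0  0  0  0  0  0  0  2  7  7  7  7  0]
 [ 7  7  7  5  5  4  6  6  3  0  0  0  0  0  0  0  0  0  0  1  6  6  7  7  0]
 [ 7  7  6  6  5  5  4  5 12  0  0  0  0  0  0  0  0  0  0  3  6  7  7  7  0]
 [ 7  7  6  6  7 20 54 76 22  0  0  0  0  0  0  0  0  0  0  4  7  7  7  7  0]
 [ 7  7  7  8  8 20 54 80 20  0  0  0  0  0  0  0  0  0  0  3  6  6  4  5  0]
 [ 6  6  6  7  6 22 36 52 63  0  0  0  0  0  0  0  0  0  0  3  6  6  4  5  0]
 [ 3  4  4  5  5 25 31 32 49 76 14  0  0  0  0  0  0  0  0  3  7  8  6  7  0]
 [ 2  3  4  1  0 21 30 29 31 57 70 29  0  0  0  0  0  0  0  3  7  7  7  6  0]
 [ 5  4  6  3  0  0  6 31 31 29 52 56 38  0  0  0  0  0  0  4  7  7  7  5  2]
 [ 5  7  7  6  0  0  0  0 30 27 31 43 49 56  0  0  0  0  0  3  7  7  6  4  
[... 571 characters left out ...]
  7  2  0  0  0  0  0  0  0 35 23  9 10 10  7  7  7  0]
 [ 7  7  7  7  7  7  8  6  1  0  0  0  0  0  0  0  6  2  0  5  6  7  7  8  2]
 [ 7  7  6  8  7  8  6  6  0  0  0  0  0  0  0  0  0  0  0  6  6  7  8  8  6]
 [ 7  7  7  7  7  7  7  7  0  0  0  1  1  0  0  0  0  0  0  6  7  7  6  7  7]
 [ 6  7  8  8  7  7  7  7  0  0  0  0  1  1  0  0  0  0  0  7  7  7  7  7  7]
 [ 7  7  8  7  8  7  7  7  0  0  0  0  2  0  0  0  0  0  0  8  7  6  7  7  7]
 [ 7  7  7  7  7  8  7  7  0  0  0  0  1  0  0  0  0  0  0  7  7  8  7  7  6]]
[ 75   7   5  34 120] [317.5 175.2]
[46 17  9  7 35] [289.6 170.4]
[29 30 10  8 43] [273.2 183.9]
[ 52  46  28  19 198] [311.4 208.7]
[289.9 170.6]
[261.7 171.8]
[273.4 184.2]
```

The pointer has sunk another ~5 px (15 mm) and now lies inside the green front face, about 6 mm below its centre. The bench parts were not touched, so I'm handing in.

```bash
python3 -c "
from plant import *
print(sign_off())"
```

```text
the job is handed in; nothing more can be done
None
```

I added two bushes to the pan; the red pointer rests inside the green band, about 6 mm below its centre by my measurement. The gripper is clear, the cone and flanged bush were not touched, and the job is handed in with no verdict returned.

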